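Lay the thick pattern roller in the carving rest

TASK

Pick the thicker of the two wooden rollers out of the cradle without letting it roll off, and lower it, still held, into the carving rest so that both of its steel axle ends lie down in the V notches. Let go, then swing the steel keeper fully down over the axle end. Leave the thin roller in its trough and the cup and chisel where they are.

Things in the scene. Friction and masses are not known exactly. Their poses are not given: they have to be found in the camera images.
- thick_roller_center (a point): Centre of the thick wooden roller, to be mounted: body 48 mm in diameter, 120 mm long, with a steel axle end 16 mm in diameter and 30 mm long on each end (180 mm overall), about 0.26 kg. Its y axis is the roller's axis (level); x and z turn as it rolls. In the cradle it lies 56 mm above the table.
- thin_roller_center (a point): Centre of the thin wooden roller, which stays in the cradle: the same lengths and axle ends, but its body is only 30 mm in diameter. Its y axis is its own axis.
- cradle: Fixed cradle: board 220 (x) x 120 (y) x 12 mm, origin at the centre of its underside. Two rails, 14 mm thick, 41 mm high, run along x at y = +-42 mm; the 70 mm between them is open down to the board, so fingers can straddle a roller's middle. Shallow V troughs (25-degree sides, 11 mm deep) at x = +-55 mm hold one roller each, axis along y. Which roller lies where varies.
- rest: Fixed carving rest: board 110 (x) x 190 (y) x 12 mm, origin at the centre of its underside. Cheeks 14 mm thick, 84 mm wide, 83 mm high at y = +-74 mm (open between), each with a 45-degree V notch at x = 0, 39 mm wide at the top, 20 mm deep. A roller in both notches lies along the rest's y, centre at x = 0, y = 0 (+-7 mm end play), z = 75 mm.
- keeper (a joint): Angle (rad) of the steel keeper bar on the cheek at the rest's y = +74: 0 = down, level over the notch, reaching toward the rest's -x; grows as it swings up and over to +x, at most 2.4; starts leaning back past upright. Hinge line along y at x = +34, z = 91 mm; bar 83 mm from hinge to end, 10 mm thick, top at z = 96 when down. Stiff: stays where left, 1 N at the end moves it.
- keeper_pad (a point): Middle of the upper face of the keeper's flat 22 x 22 mm thumb pad, near its free end (72 mm from the hinge line, at y = +78 mm in the rest). The point's x axis points from the pad to the hinge.
- colour_cup: Small brass cup, 65 mm wide, 48 mm high, a bystander; origin at the centre of its underside.
- chisel: Wood chisel 225 mm long lying on the table, a bystander; origin at the middle of its length, on the table.

How it is judged:
By the outcome, as a careful person would: the job done as asked, in the order asked, and still so for the second after the job is handed in, with the robot touching nothing.
It also fails if it takes over 48 s, if anything falls off the work surface, if the arm or the gripper's body presses on something with over 40 N, if the wrist force passes 120 N, or if a joint passes its speed limit or range.

ROBOT

A 6-joint arm with a two-finger parallel gripper is mounted at the origin on a cart in front of the work surface, level with it; the furniture and walls round the work are solid. World frame = base frame: x ahead of the robot, y to its left, z up, the work surface at z = 0. Lengths are in mm, angles in rad, forces in N, time in s.
With the tool pointing down it reaches from about 350 to 975 mm from the base axis. Payload 7.1 kg.
Tool frame: the origin (TCP) lies on the front face of the gripper's body, between the roots of the fingers; the fingertips stand 80 mm ahead of it and the grasp point (between the pads) lies 61 mm ahead of it (env.tips_ahead is the distance from the TCP to the fingertips, in mm); z points along the fingers, y is the direction in which the jaws open and shut (so a half turn about z gives the same grasp; the last joint's range is limited). The gripper opens to 88 mm and grips with 3 to 60 N. Pads are 20 mm wide; open, the fingers measure 115 mm over their backs; the gripper's body (75 mm by 178 mm) begins 61 mm behind the grasp point.
Start: joints at [-1.356, 0.423, 1.63, -0, 1.089, -0.019], TCP at [144.817, -607.975, 302.675] pointing down, gripper open.
Joint ranges: [-3, 3], [-0.9, 2.11], [0.09, 2.58], [-1.31, 4.45], [0.11, 2.69], [-2.54, 2.54]. Speed limits (rad/s): [2.39, 2.39, 3.01, 3.14, 3.14, 3.14].

INTERFACE

Orientations are given as a unit quaternion [x, y, z, w].
In Python, from station import env, set_gripper, viewer, workorder gives the robot as it stands. Calls block until the motion is done:
- env.reach(position, orientation): joint-space move of the TCP to a pose.
- env.move_l(position, rot=None, rate=150, f_stop=None): straight line of the TCP; rot=None keeps the orientation; rate is the mean speed in mm/s. With f_stop (N) it stops when the force on the tool has changed by that much, and returns True; else False.
- env.move_joints(angles): joint-space move.
- set_gripper(opening): finger opening in mm; the grip force is fixed at half the most; returns when the fingers have stopped.
- env.hold(seconds).
- env.ik(position, orientation): joint angles nearest the present ones, or None.
- env.read_state(): the state.
- viewer.camera(name): name is "scene" or "top"; returns the picture (384x512x3 uint8, blue, green, red); there is no depth.
- viewer.camera_params(name): a dict with "fx", "fy", "cx", "cy" (pixels), "dist" ([k1, k2, p1, p2, k3] as OpenCV has them; the pictures are not rectified), "pose" (4x4, takes a point from camera to world coordinates). Camera axes: x right, y up, looking along -z (the intrinsics and any distortion apply to the point x, -y, -z); pixel columns grow to the right and rows downward; lengths in mm; the calibration is good to about 2 mm. A picture is of the moment at which its call begins. camera_params takes no time and is no camera call.
A pose or a line that the arm cannot do raises env.IKError and nothing moves.
- workorder.sign_off(): hands the job in, once; it reports no verdict.
The state is a dict: "time_s": time; "qpos": joint angles; "dq": joint speeds; "tau": joint torques, N m; "tool_pos": TCP position; "orientation": TCP orientation; "force": force on the tool from outside, world axes, zero at the start; "wrist_torque": the same for the moment, N m; "width": finger opening in mm.
Only numpy, scipy, OpenCV 4.12 (cv2) and the standard library are available. Lean on these libraries where they do the work, as an engineer would, in place of code of your own. Each camera call takes 0.05 s, during which the arm holds its last target. There are 200 camera calls.

## Working session

There is one attempt and no reset: what is moved stays moved. The work goes in short steps, each a Python script; the robot and the scene stay as the last script left them, time stands still between calls to the robot, and variables do not carry over. Pictures are saved under pics/ and viewed, about 8 in all and at most 12, crops included, and the job is handed in when it is done.

```bash
mkdir -p pics; ls
python3 - <<'E'
from station import env, viewer
import cv2
for n in("scene","top"):
    cv2.imwrite(f"pics/{n}0.png",cv2.resize(viewer.camera(n),None,fx=1.5,fy=1.5,interpolation=cv2.INTER_CUBIC)); p=viewer.camera_params(n); print(n,p)
print(env.read_state())
E
```

```text
pics
scene {'fx': 489.84572534378077, 'fy': 489.84572534378077, 'cx': 258.53848622278974, 'cy': 193.99112350748985, 'dist': array([-0.16601159,  0.        ,  0.        ,  0.        ,  0.        ]), 'pose': array([[ 6.96802121e-01,  4.08723748e-01, -5.89416408e-01,
        -4.32112050e+02],
       [-7.17261094e-01,  3.99152682e-01, -5.71151170e-01,
        -1.09337787e+03],
       [ 1.82409337e-03,  8.20744804e-01,  5.71292078e-01,
         9.75580113e+02],
       [ 0.00000000e+00,  0.00000000e+00,  0.00000000e+00,
         1.00000000e+00]])}
top {'fx': 437.10298193173935, 'fy': 437.10298193173935, 'cx': 259.2594191876639, 'cy': 178.84587523361054, 'dist': array([-0.13955668,  0.        ,  0.        ,  0.        ,  0.        ]), 'pose': array([[-1.99199897e-02,  9.97640545e-01, -6.57003532e-02,
         3.86874471e+02],
       [-9.99732302e-01, -2.06491172e-02, -1.04373782e-02,
        -2.22926213e+02],
       [-1.17694060e-02,  6.54748529e-02,  9.97784809e-01,
         1.29523851e+03],
       [ 0.00000000e+00,  0.00000000e+00,  0.00000000e+00,
         1.00000000e+00]])}
{'time_s': 0.1, 'qpos': array([-1.35596883e+00,  4.23745041e-01,  1.63060188e+00, -1.77077820e-05,
        1.08860879e+00, -1.90140248e-02]), 'dq': array([-0.00078425, -0.00049225, -0.00269374, -0.00138952, -0.00072098,
        0.0006795 ]), 'tau': array([ 1.09668275e-03, -5.45610380e+01, -2.74324322e+01,  6.43921271e-02,
        1.88053760e-02, -2.74578917e-05]), 'tool_pos': array([ 144.75213193, -607.60396655,  301.99605534]), 'orientation': array([ 9.93171841e-01,  1.16658607e-01, -7.44238862e-05, -6.77499805e-04]), 'force': array([-0.21241992,  0.34271427, -0.0271205 ]), 'wrist_torque': array([ 0.08610755, -0.02516306, -0.03888107]), 'width': 87.4254397362314}
```

View pics/top0.png

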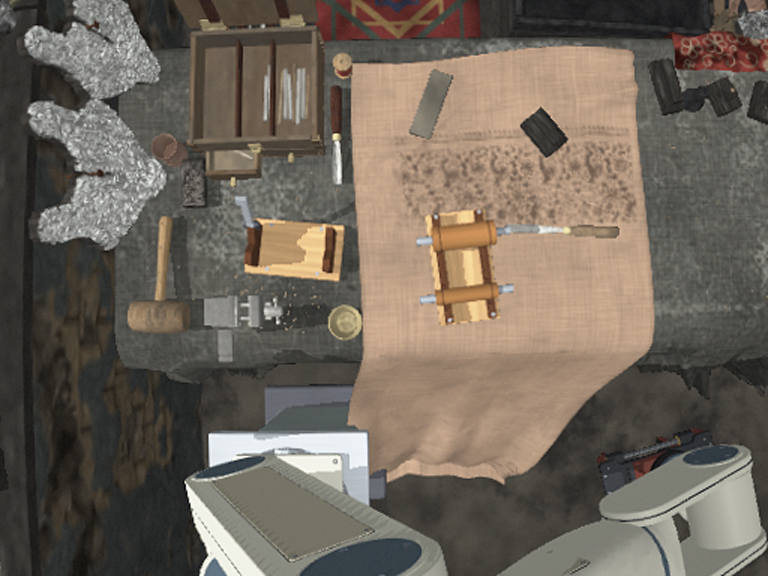

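View pics/scene0.png

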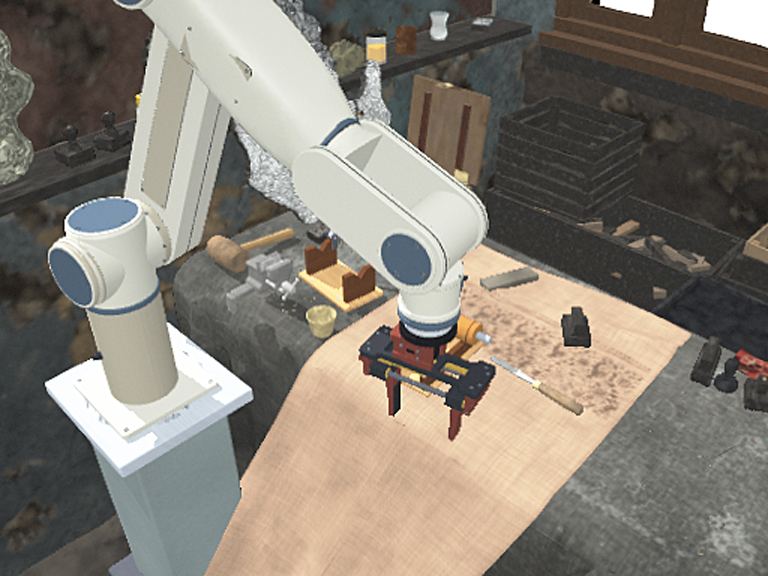

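The top view shows the cradle at about (465,265), with the thick roller on its far side at (465,235). The rest is at about (295,250), with the keeper at its left cheek around (245,210). The chisel tip is close to the thick roller's right axle. I'll enlarge this area.

Run:
```python
from station import viewer
import cv2
im=viewer.camera("top")
cv2.imwrite("pics/crop1.png",cv2.resize(im[125:225,155:355],None,fx=4,fy=4,interpolation=cv2.INTER_CUBIC))
```

```text
(no output)
```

View pics/crop1.png

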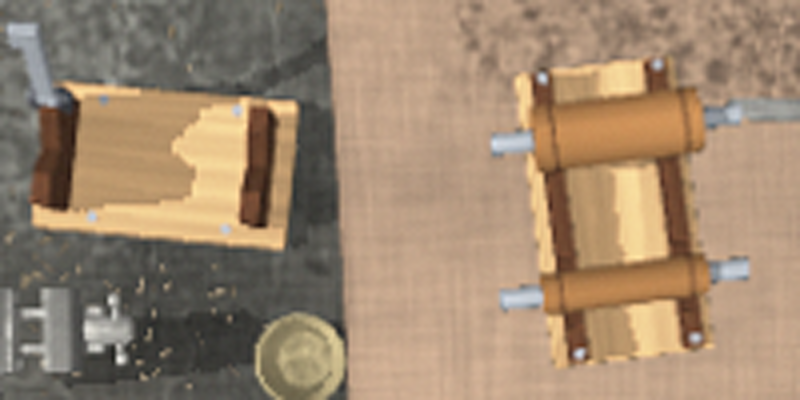

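Read from the crop, as (column, row):
- **Thick roller:** body corners (533,115), (542,170), (697,90), (706,150); left axle end (491,142).
- **Thin roller:** axle ends (501,299) and (748,268).
- **Rest:** board corners (300,100), (285,249), (32,228); screws (103,100), (237,111), (92,217), (225,229).
- **Keeper:** tip at (22,30).

Next I'll fit planar poses and check them with a reprojected overlay.

```bash
cat > h.py <<'E'
import numpy as np, cv2
from scipy.optimize import least_squares
from scipy.spatial.transform import Rotation as R
from station import env, viewer, set_gripper
def proj(P,name="top"):
    c=viewer.camera_params(name); T=np.linalg.inv(c["pose"]); P=np.atleast_2d(P)@T[:3,:3].T+T[:3,3]
    K=np.array([[c["fx"],0,c["cx"]],[0,c["fy"],c["cy"]],[0,0,1]])
    return cv2.projectPoints(P*[1,-1,-1],np.zeros(3),np.zeros(3),K,c["dist"])[0][:,0]
def world(pose,L):
    x,y,a=pose; L=np.atleast_2d(np.asarray(L,float))
    return np.c_[x+L[:,0]*np.cos(a)-L[:,1]*np.sin(a),y+L[:,0]*np.sin(a)+L[:,1]*np.cos(a),L[:,2]]
def fit(L,px,g): # px in full-image pixels
    s=least_squares(lambda p:((proj(world(p,L))-px)).ravel(),g,x_scale=[10,10,.1]); return s.x,s.fun.reshape(-1,2)
def down(psi): return (R.from_euler('z',psi)*R.from_euler('x',np.pi)).as_quat()
E
cat > m.py <<'E'
from h import *
np.set_printoptions(precision=2,suppress=True)
O=np.array([155,125]); px=lambda c:(np.array(c,float)+.5)/4-.5+O
thick,r1=fit([[-24,60,56],[24,60,56],[24,-60,56],[-24,-60,56],[0,90,56]],px([(542,170),(533,115),(697,90),(706,150),(491,142)]),[450,-280,0]) 
thin,r2=fit([[0,90,46],[0,-90,46]],px([(501,299),(748,268)]),[350,-280,0])
rest,r3=fit([[55,-95,12],[-55,-95,12],[-55,95,12]],px([(300,100),(285,249),(32,228)]),[450,0,0])
print(thick,thin,rest,np.hypot(*(thick-thin)[:2]));print(r1,r3)
tip=px((22,30))
th=least_squares(lambda t:(proj(world(rest,[34-83*np.cos(t[0]),78,91+83*np.sin(t[0])]))-tip).ravel(),[1.9]);print("keeper",th.x,th.fun)
im=viewer.camera("top");S=4;im=cv2.resize(im[125:225,155:355],None,fx=S,fy=S,interpolation=cv2.INTER_CUBIC)
def line(pose,L,c):
    q=((proj(world(pose,L))-O+.5)*S-.5); cv2.polylines(im,[np.round(q).astype(int)],False,c,1)
B=lambda x0,x1,y0,y1,z:[[x0,y0,z],[x1,y0,z],[x1,y1,z],[x0,y1,z],[x0,y0,z]]
line(rest,B(-55,55,-95,95,12),(0,255,0))
for s in(-1,1):
    line(rest,B(-42,42,74*s-7,74*s+7,83),(255,0,0)); line(rest,[[-42,74*s,83],[-19.5,74*s,83],[0,74*s,63],[19.5,74*s,83]],(0,255,255))
line(thick,B(-24,24,-60,60,56),(0,255,0));line(thick,[[0,90,56],[0,-90,56]],(0,255,0))
line(thin,B(-15,15,-60,60,46),(0,255,0))
mid=(thick+thin)/2;line(mid,B(-110,110,-60,60,12),(255,0,255))
t=th.x[0];line(rest,[[34,78,91],[34-83*np.cos(t),78,91+83*np.sin(t)]],(0,0,255))
cv2.imwrite("pics/ov.png",im)
E
python3 m.py
```

```text
[ 527.43 -354.14    0.1 ] [ 418.36 -356.41    0.1 ] [514.37 -22.61  -0.1 ] 109.10214943502918
[[-0.52  0.94]
 [-0.41 -1.93]
 [ 0.11 -0.74]
 [ 0.12  0.82]
 [ 0.71  0.9 ]] [[-0.24  0.2 ]
 [ 0.23 -0.07]
 [ 0.01 -0.13]]
keeper [1.99] [-0.08 -0.02]
```

View pics/ov.png

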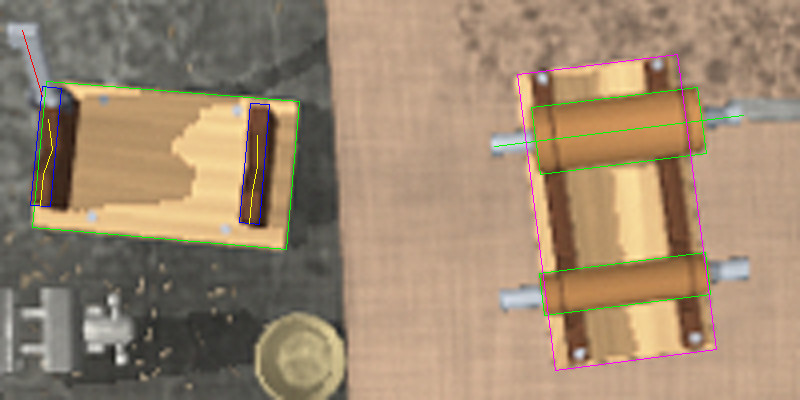

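The overlay agrees: the roller spacing comes out at 109 mm against the expected 110, and the rest, its notches and the keeper line up. The axle ends suggest the roller is about 2 mm further in x. Now the grasp.

Run:
```python
from h import *
np.set_printoptions(precision=3,suppress=True)
q=down(.105+np.pi/2); p=np.array([528.5,-354,0.])
print(env.ik(p+[0,0,250],q))
env.reach(p+[0,0,250],q); print(env.read_state()["tool_pos"],env.read_state()["time_s"])
print(env.move_l(p+[0,0,116],rate=120,f_stop=15))
f0=env.read_state()["force"]; set_gripper(30)
s=env.read_state(); print(s["width"],s["force"]-f0,s["tool_pos"],s["time_s"])
```

```text
[-0.609  0.499  1.642  0.     1.    -0.714]
[ 527.964 -354.918  250.162] 1.8917
False
47.43053518678098 [-4.987 -1.414  3.638] [ 527.517 -354.071  116.083] 3.8667
```

Gripped at 47.4 mm, which is the thick body. Next I'll lift it, carry it above the rest and look.

Run:
```python
from h import *
np.set_printoptions(precision=4,suppress=True)
O=np.array([155,125]); px=lambda c:(np.array(c,float)+.5)/4-.5+O
rest,_=fit([[55,-95,12],[-55,-95,12],[-55,95,12]],px([(300,100),(285,249),(32,228)]),[450,0,0]); np.save("rest.npy",rest); print(rest)
t=env.read_state()["tool_pos"]
env.move_l([t[0],t[1],250],rate=120)
q=down(rest[2]+np.pi/2)
env.move_l([rest[0],rest[1],250],rot=q,rate=170)
env.move_l([rest[0],rest[1],175],rate=120)
s=env.read_state();print(s["width"],s["tool_pos"],s["qpos"],s["force"],s["time_s"])
a=viewer.camera("top")[115:215,155:345];b=viewer.camera("scene")[110:260,150:340]
a=cv2.resize(a,(760,400),interpolation=cv2.INTER_CUBIC)
cv2.imwrite("pics/a.png",a)
cv2.imwrite("pics/b.png",cv2.resize(b,None,fx=4,fy=4,interpolation=cv2.INTER_CUBIC))
```

```text
[514.3733 -22.6102  -0.1029]
47.914917689258026 [514.7596 -22.7269 175.3387] [-0.0672  0.4575  1.9525  0.      0.731   0.0359] [ 0.2158 -0.8904 -1.5234] 8.0083
```

View pics/b.png

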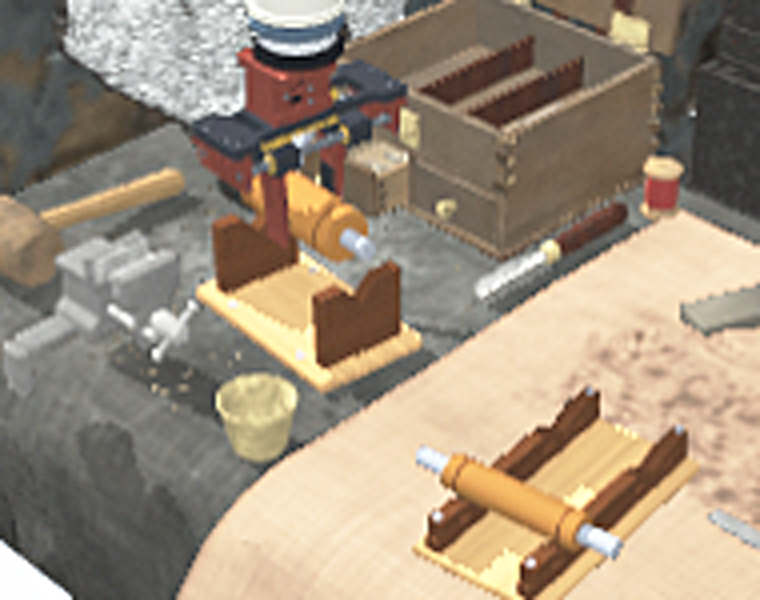

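View pics/a.png

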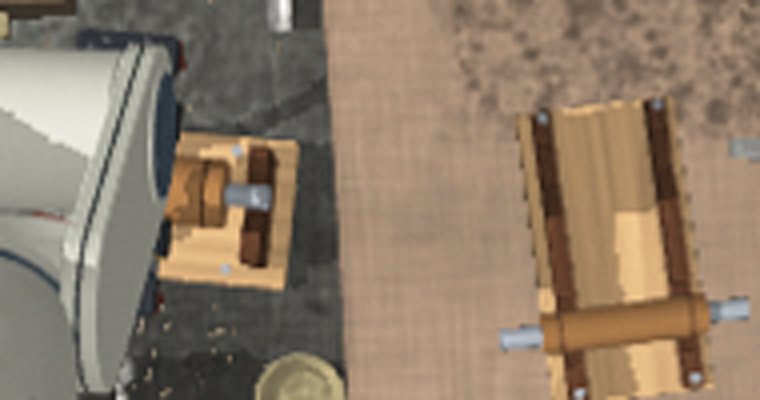

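The scene view shows the roller held level above the notches, with its right axle tip at about (368,250). The top view shows the tip at (270,195) and the body's end at (226,193). I'll check these against the model, then lower.

Run:
```python
from h import *
np.set_printoptions(precision=1,suppress=True)
r=np.load("rest.npy")
for l in([0,-90,114],[0,-60,114]):
    w=world(r,l); print((proj(w)-[155,115]+.5)*4-.5,(proj(w,"scene")-[150,110]+.5)*4-.5)
```

```text
[[272.6 200.5]] [[371.8 255. ]]
[[228.9 196.9]] [[349.4 240.1]]
```

The residuals are about 1 px (3 mm), well inside the ±11 mm notch margin. Lowering with a force guard.

Run:
```python
from h import *
np.set_printoptions(precision=2,suppress=True)
r=np.load("rest.npy"); p=world(r,[-1.5,-1,0])[0]
env.move_l([p[0],p[1],150],rate=60)
f0=env.read_state()["force"]
print(env.move_l([p[0],p[1],133],rate=25,f_stop=10))
s=env.read_state();print(s["tool_pos"],s["force"]-f0,s["wrist_torque"],s["width"],s["time_s"])
cv2.imwrite("pics/c.png",cv2.resize(viewer.camera("scene")[135:215,185:265],(640,640),interpolation=cv2.INTER_CUBIC)[:600])
```

```text
True
[513.24 -23.46 134.78] [ 0.62 -0.3   3.94] [-0.03 -0.2  -0.44] 47.31597231392926 9.275
```

View pics/c.png

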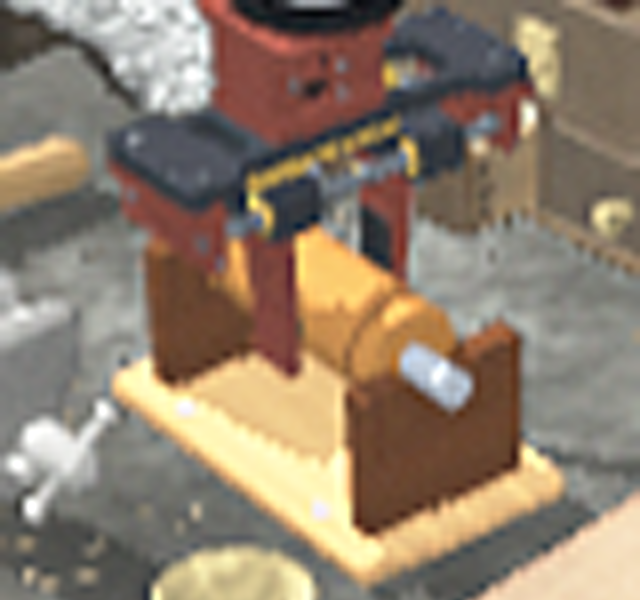

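The roller is seated: the axle lies down in the near notch, and contact came at TCP z = 134.8 against 135.1 expected. Now release, retreat and swing the keeper.

Run:
```python
from h import *
np.set_printoptions(precision=2,suppress=True)
r=np.load("rest.npy"); hx=13.5
set_gripper(88); env.hold(.2)
t=env.read_state()["tool_pos"]; env.move_l([t[0],t[1],270],rate=120)
set_gripper(0)
q=down(r[2]+np.pi/2)
def go(x,z,rate=80,f=25): # tip centre in rest frame x,z at y=78
    w=world(r,[x,78,z+80])[0]; return env.move_l(w,rot=q,rate=rate,f_stop=f)
print(go(108,190,150),go(108,140,100)); f0=env.read_state()["force"]
print(go(34+3+hx,140))
for th,rr in zip(np.radians([75,60,45,30,15,3]),[52,58,64,70,75,80]):
    st=go(34-rr*np.cos(th)+3*np.sin(th)+hx,91+rr*np.sin(th)+4*np.cos(th))
    s=env.read_state(); print(round(np.degrees(th)),st,s["force"]-f0,s["tool_pos"],s["time_s"])
    if st: break
cv2.imwrite("pics/d.png",cv2.resize(viewer.camera("scene")[110:210,165:265],(600,600),interpolation=cv2.INTER_CUBIC))
```

```text
False False
False
75 False [ 0.39 -1.4  -0.14] [558.74  51.19 222.25] 15.825
60 False [ 0.5  -1.4  -0.15] [543.05  52.85 223.28] 16.175
45 False [ 0.64 -0.67 -0.49] [526.49  54.56 218.99] 16.5417
30 False [ 0.52 -0.86  0.04] [510.47  56.16 209.24] 16.925
15 False [ 1.23 -0.39 -1.  ] [498.2   57.47 194.06] 17.325
3 False [ 0.51 -0.58 -0.32] [490.23  58.28 179.05] 17.6917
```

View pics/d.png

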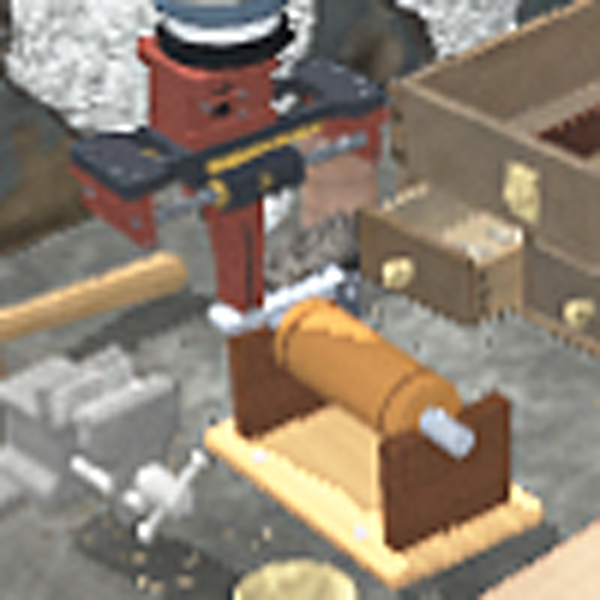

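The keeper has swung over and is almost down, with its bar running from (340,275) to (220,318). Now I'll press the pad down fully, retreat and check.

Run:
```python
from h import *
np.set_printoptions(precision=2,suppress=True)
r=np.load("rest.npy"); W=lambda z:world(r,[-36,78,z+80])[0]
env.move_l(W(108),rate=60); env.hold(.2); f0=env.read_state()["force"]
print(env.move_l(W(88),rate=25,f_stop=15)); s=env.read_state(); print(s["tool_pos"],s["force"]-f0)
env.hold(.2); s=env.read_state(); print(s["tool_pos"],s["force"]-f0)
env.move_l(W(190),rate=120); env.move_l(world(r,[-60,300,280])[0],rate=200)
env.hold(.3); print(env.read_state()["time_s"])
a=cv2.resize(viewer.camera("top")[130:205,155:255],(600,450),interpolation=cv2.INTER_CUBIC)
b=cv2.resize(viewer.camera("scene")[135:235,185:285],(450,450),interpolation=cv2.INTER_CUBIC)
cv2.imwrite("pics/e.png",cv2.resize(np.hstack([a,b]),(800,343)))
for l in([-49,78,96],[-38,78,96],[34,78,96],[0,90,75],[0,-90,75]):
    w=world(r,l); print(l,((proj(w)-[155,130]+.5)*6-.5)*.762, ((proj(w,"scene")-[185,135]+.5)*4.5-.5)*.762+[457,0])
```

```text
True
[486.62  58.7  175.91] [-3.35  0.01 14.83]
[486.58  58.69 175.95] [-3.1   0.11 14.01]
21.5167
[-49, 78, 96] [[ 33.25 221.59]] [[515.12  96.25]]
[-38, 78, 96] [[ 34.99 203.6 ]] [[524.07  92.64]]
[34, 78, 96] [[46.61 86.34]] [[581.23  69.61]]
[0, 90, 75] [[ 29.87 143.68]] [[548.82  93.25]]
[0, -90, 75] [[317.83 166.97]] [[656.44 166.89]]
```

View pics/e.png

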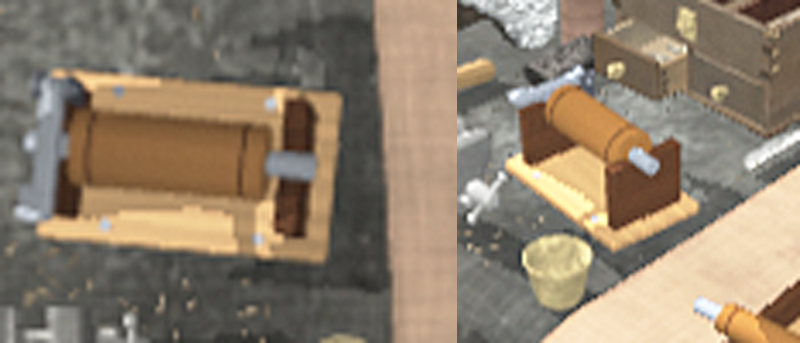

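The press stopped hard with the fingertips at z = 95.9 against the expected 96. In the pictures the keeper lies over the axle, and the roller's right axle tip is at (316,163) against a predicted (318,167). The thin roller and cup haven't moved.

```bash
python3 -c "
from station import workorder,env
workorder.sign_off(); print(env.read_state()['time_s'])"
```

```text
the job is handed in; nothing more can be done
the job is handed in; nothing more can be done
```

The thick roller is in the carving rest with the keeper down over its axle end, and the job was handed in at about 21.5 s of the 48 s allowed.

- **Pick:** I gripped the thick roller at its middle (width read 47.4 mm for a 48 mm body) and lifted it straight up.
- **Placing:** It was lowered, still held, until contact at TCP z = 134.8 mm, against about 135.1 expected for a roller lying in both notches. I then let go.
- **Keeper:** I swung it over with closed fingers and pressed the pad. It stopped firmly at 15 N with the fingertips at z = 95.9 mm, against 96 mm for fully down.
- **Last pictures:** The roller lies along the rest, with its right axle tip within about 1 px of the predicted place. The keeper lies level over the left axle end, which hides the far notch from view. The cup had not moved, and the thin roller was still in its trough.
- **Chisel:** It was outside the final crops. I last saw part of it, in place, after lifting the roller.

No check failed. The only disagreements were small ones of about 1 px (2–4 mm) while locating the parts.

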